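Find and seat the rocking tub lid

ROBOT

A 6-joint arm with a two-finger parallel gripper is mounted at the origin on the work surface. World frame = base frame: x ahead of the robot, y to its left, z up, the work surface at z = 0. Lengths are in mm, angles in rad, forces in N, time in s.
With the tool pointing down it reaches from about 425 to 1125 mm from the base axis. Payload 14.9 kg.
Tool frame: the origin (TCP) lies at the very end of the fingers, on their centre line; the grasp point (between the pads) lies 19 mm behind it; z points along the fingers, y is the direction in which the jaws open and shut (so a half turn about z gives the same grasp; the last joint's range is limited). The gripper opens to 91 mm and grips with 3 to 60 N. Pads are 32 mm wide; open, the fingers measure 118 mm over their backs; the gripper's body (76 mm by 178 mm) begins 60 mm behind the grasp point.
Start: joints at [-1.214, 0.379, 1.734, -0, 1.028, -0.033], TCP at [265.999, -647.505, 213.932] pointing down, gripper open.
Joint ranges: [-2.77, 2.77], [-0.74, 2.19], [0, 2.66], [-1.06, 4.2], [0.31, 2.87], [-3.08, 3.08]. Speed limits (rad/s): [1.89, 1.89, 2.39, 3.14, 3.14, 3.14].

INTERFACE

Orientations are given as a unit quaternion [x, y, z, w].
In Python, from station import ctrl gives the robot as it stands.
- The arm moves only by the tool apply_moves, never from a script. Its arguments are lists of equal length, an entry for each row: "jaw": the finger opening in m, from 0 to 0.0912; "dp": the shift along the world's x, y, z in m, a list of three; "twist": the turn about the world's z in rad. A call has 1 to 20 rows; each row shifts and turns the pose as measured when the row begins; what a row does not reach is not made up. A row lasts 1/8 s, in which the tool goes at most 62.5 mm and 10.7 degrees, less where a joint would pass 70% of its speed; a pose out of reach is approached as far as the arm can. A call with a gripper value outside its range is refused whole. The fingers move at their own pace and stop on an object; "squeeze" is the grip in N (left out, the last holds). Time passes only in rows, so rows that do not move let the fingers close. It gives the time, the measured TCP pose, the force and the opening at its end, in the units of the state.
- ctrl.state(): the state, without advancing time (a new reading comes with each control period).
- ctrl.get_image(name): name is "scene" or "top" or "wrist"; returns a dict with "frame" (420x560x3 uint8, blue, green, red), "camera_matrix" (3x3 intrinsics, pixels), "D" ([k1, k2, p1, p2, k3] as OpenCV has them; the pictures are not rectified), "rvec" (rotation vector, rad) and "tvec" (3), from world to camera coordinates, as OpenCV has them. Camera axes: x right, y down, z forward; pixel columns grow to the right and rows downward; lengths in mm; the calibration is good to about 2 mm. A picture is of the moment at which its call begins. There is no depth.
- ctrl.job_done(): hands the job in, once; it reports no verdict.
The state is a dict: "t": time; "joint_positions": joint angles; "joint_vel": joint speeds; "joint_torque": joint torques, N m; "eef_pos": TCP position; "tool_rot": TCP orientation; "wrist_force": force on the tool from outside, world axes, zero at the start; "torque": the same for the moment, N m; "finger_gap": finger opening in mm.
Only numpy, scipy, OpenCV 4.12 (cv2) and the standard library are available. Lean on these libraries where they do the work, as an engineer would, in place of code of your own. Each camera call takes 0.05 s, during which the arm holds its last target.

TASK

One of the four red tub lids on the shop counter is not snapped on: press gently with the closed fingertips near the edge of the lids, one after another, until you find the one that rocks. Then press that lid down in its middle until it is fully home, and finish while still pressing it down there. Do not lift any lid, and leave the jar, the bottle and the scoop alone.

Things in the scene. Friction and masses are not known exactly. Their poses are not given: they have to be found in the camera images.
- lid_a: one of four look-alike red plastic lids, each on a white tub fixed in the counter: 100 mm across, 22 mm high, flat top with a 60 mm paper disc in the middle. Origin at the centre of its lower edge, z up. The tops stand 80 to 88 mm above the counter at random: height does not tell which is loose. Lids that are home do not give at all. A lid cracks above 60 N.
- lid_a_top (a point): centre of that lid's top face, z square to it. Just one of the four is loose (which is not told): 3 to 5 N pressed 33 mm out from its middle, on any side, leans it about 0.12 rad (that edge dips about 4 mm); it springs level again. Pressed in its middle it resists with about 10 N, goes down 6 mm to a firm stop, stays there and no longer rocks.
- lid_b: one of four look-alike red plastic lids, each on a white tub fixed in the counter: 100 mm across, 22 mm high, flat top with a 60 mm paper disc in the middle. Origin at the centre of its lower edge, z up. The tops stand 80 to 88 mm above the counter at random: height does not tell which is loose. Lids that are home do not give at all. A lid cracks above 60 N.
- lid_b_top (a point): centre of that lid's top face, z square to it. Just one of the four is loose (which is not told): 3 to 5 N pressed 33 mm out from its middle, on any side, leans it about 0.12 rad (that edge dips about 4 mm); it springs level again. Pressed in its middle it resists with about 10 N, goes down 6 mm to a firm stop, stays there and no longer rocks.
- lid_c: one of four look-alike red plastic lids, each on a white tub fixed in the counter: 100 mm across, 22 mm high, flat top with a 60 mm paper disc in the middle. Origin at the centre of its lower edge, z up. The tops stand 80 to 88 mm above the counter at random: height does not tell which is loose. Lids that are home do not give at all. A lid cracks above 60 N.
- lid_c_top (a point): centre of that lid's top face, z square to it. Just one of the four is loose (which is not told): 3 to 5 N pressed 33 mm out from its middle, on any side, leans it about 0.12 rad (that edge dips about 4 mm); it springs level again. Pressed in its middle it resists with about 10 N, goes down 6 mm to a firm stop, stays there and no longer rocks.
- lid_d: one of four look-alike red plastic lids, each on a white tub fixed in the counter: 100 mm across, 22 mm high, flat top with a 60 mm paper disc in the middle. Origin at the centre of its lower edge, z up. The tops stand 80 to 88 mm above the counter at random: height does not tell which is loose. Lids that are home do not give at all. A lid cracks above 60 N.
- lid_d_top (a point): centre of that lid's top face, z square to it. Just one of the four is loose (which is not told): 3 to 5 N pressed 33 mm out from its middle, on any side, leans it about 0.12 rad (that edge dips about 4 mm); it springs level again. Pressed in its middle it resists with about 10 N, goes down 6 mm to a firm stop, stays there and no longer rocks.
- honey: loose amber jar with a brass lid, 60 mm across, 95 mm high, standing beyond the tubs; origin at the centre of its underside
- syrup: loose green bottle, 48 mm across, 125 mm high, standing beyond the tubs; origin at the centre of its underside
- scoop: loose aluminium scoop, tray 75 x 50 x 26 mm with a wooden handle 75 mm long and 16 mm thick towards its -x, lying between the robot and the tubs; origin at the underside of the tray's centre
Things that resemble listed ones, but are neither listed nor needed, are in the scene too. Leave any blue, grey or purple look-alike of the part that bears lid_d alone.

How it is judged:
By the outcome, as a careful person would: the job done as asked, in the order asked, and still so for the second after the job is handed in, while the arm keeps its last pose, push and grip.
It also fails if it takes over 48 s, if anything falls off the work surface, if the arm or the gripper's body presses on something with over 40 N, if the wrist force passes 120 N, or if a joint passes its speed limit or range.

## Working session

There is one attempt and no reset: what is moved stays moved. The work goes in short steps, Python scripts to look and compute and a tool call to move; the robot and the scene stay as the last step left them, time stands still between calls to the robot, and variables do not carry over. Pictures are saved under pics/ and viewed, and the job is handed in when it is done.

Besides the shell and the picture viewer there is one more tool, called after "Request:" as a command line: name --pt "numbers of a row" for each row, then --argument value for the rest. apply_moves: Moves the arm, as the interface text tells. Its arguments: {"type":"object","properties":{"jaw":{"type":"array","items":{"type":"number"}},"dp":{"type":"array","items":{"type":"array","items":{"type":"number"}}},"twist":{"type":"array","items":{"type":"number"}},"squeeze":{"type":"number"}},"required":["jaw","dp","twist"]}

```bash
mkdir -p pics; ls; python3 - <<'E'
from station import ctrl
import cv2
print(ctrl.state())
for n in ("scene","top"):
    d=ctrl.get_image(n); cv2.imwrite(f"pics/{n}0.png",d["frame"]); print(n,d["camera_matrix"],d["D"],d["rvec"],d["tvec"])
E
```

```text
pics
{'t': 0.0, 'joint_positions': array([-1.21431080e+00,  3.79439866e-01,  1.73480371e+00,  1.34893128e-05,
        1.02851463e+00, -3.33115051e-02]), 'joint_vel': array([-0.00012157, -0.00040032,  0.00087299, -0.00038153,  0.00045614,
        0.00013162]), 'joint_torque': array([ 1.40362259e-03, -7.63720751e+01, -4.34365654e+01,  6.51174202e-02,
        4.24578390e-02, -4.86438341e-05]), 'eef_pos': array([ 265.84425306, -647.10130481,  213.25502041]), 'tool_rot': array([ 9.81067836e-01,  1.93663524e-01, -8.80594537e-05, -5.76110014e-04]), 'wrist_force': array([ 0.42199256, -0.08172672,  0.05071442]), 'torque': array([0.02267209, 0.00175649, 0.01283341]), 'finger_gap': 91.2844024258992}
scene [[472.52448175   0.         276.86780594]
 [  0.         472.52448175 205.54562726]
 [  0.           0.           1.        ]] [-0.0009501  0.         0.         0.         0.       ] [ 2.28865354  0.69249514 -0.25929413] [-407.06348305 -197.0535855  1295.10894067]
top [[511.91795667   0.         279.00759869]
 [  0.         511.91795667 202.12638119]
 [  0.           0.           1.        ]] [-0.07984823  0.          0.          0.          0.        ] [ 2.19254439 -2.13742633  0.14831324] [ -77.25629291  568.45060881 1126.18540992]
```

View pics/scene0.png

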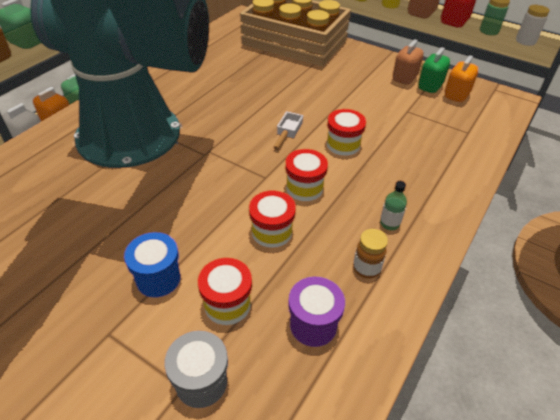

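View pics/top0.png

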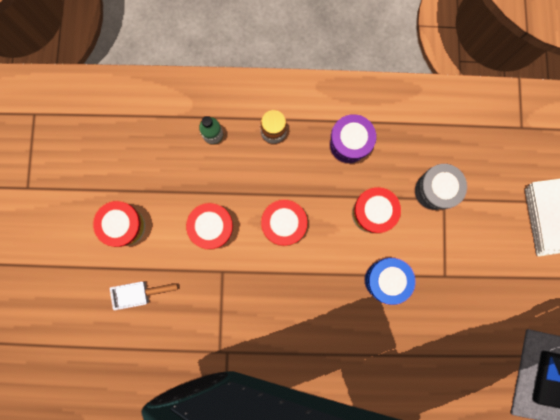

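```bash
cat > h.py <<'E'
import cv2, numpy as np
from station import ctrl
def cam(n):
    d=ctrl.get_image(n); return d
def proj(d,P): return cv2.projectPoints(np.float64(P).reshape(-1,1,3),np.float64(d["rvec"]),np.float64(d["tvec"]),d["camera_matrix"],np.float64(d["D"]))[0].reshape(-1,2)
def ray(d,uv):
    R=cv2.Rodrigues(np.float64(d["rvec"]))[0]; u=cv2.undistortPoints(np.float64(uv).reshape(-1,1,2),d["camera_matrix"],np.float64(d["D"])).reshape(-1,2)
    v=np.c_[u,np.ones(len(u))]@R; o=-R.T@np.float64(d["tvec"]).ravel(); return o,v/np.linalg.norm(v,axis=1)[:,None]
def plane(d,uv,z):
    o,v=ray(d,uv); return o+v*((z-o[2])/v[:,2])[:,None]
def discs(d):
    """white discs enclosed in red rings"""
    f=d["frame"]; h=cv2.cvtColor(f,cv2.COLOR_BGR2HSV)
    red=(((h[...,0]<6)|(h[...,0]>172))&(h[...,1]>180)&(h[...,2]>90)).astype(np.uint8)
    cs,hi=cv2.findContours(red,cv2.RETR_CCOMP,cv2.CHAIN_APPROX_NONE)
    out=[]
    for c,k in zip(cs,hi[0]):
        if k[3]>=0 and cv2.contourArea(c)>200:
            m=cv2.moments(c); out.append((m["m10"]/m["m00"],m["m01"]/m["m00"],cv2.contourArea(c)))
    return out
E
python3 - <<'E'
from h import *
s,t=cam("scene"),cam("top")
a,b=discs(s),discs(t); print(a);print(b)
for p in b:
  o1,v1=ray(t,p[:2]); best=None
  for q in a:
    o2,v2=ray(s,q[:2]); A=np.c_[v1[0],-v2[0]]; l=np.linalg.lstsq(A,o2-o1,rcond=None)[0]
    P1=o1+l[0]*v1[0];P2=o2+l[1]*v2[0]; g=np.linalg.norm(P1-P2)
    if best is None or g<best[0]: best=(g,(P1+P2)/2)
  print(best, plane(t,p[:2],84))
for n,uv in dict(honey=(274,122),syrup=(208,122)).items(): print(n,plane(t,uv,100))
print(plane(t,[(354,136),(444,185),(391,281)],84))
print(plane(t,[(130,296),(178,287)],20))
E
```

```text
[(224.3312652754277, 278.59202857680015, 886.5), (271.8865894039735, 206.02400662251657, 604.0), (306.39461565710235, 161.80800566772933, 470.5), (346.7511542012927, 119.22530009233608, 361.0)]
[(115.1087786259542, 223.28456318914334, 786.0), (377.98439903317944, 209.36673258624478, 758.5)]
(np.float64(0.06682123192743017), array([508.81441024, 292.94338614,  81.67172183])) [[508.61711252 292.20748536  84.        ]]
(np.float64(0.24075537104664568), array([ 553.7756158 , -278.26751228,   85.56420373])) [[ 554.04587138 -278.51726612   84.        ]]
honey [[738.53913671 -46.63707003 100.        ]]
syrup [[734.62227835  97.62566359 100.        ]]
[[ 716.53980236 -224.98291407   84.        ]
 [ 612.0752684  -426.19522481   84.        ]
 [ 399.61895494 -307.334503     84.        ]]
[[349.5890865  268.40663198  20.        ]
 [373.05460801 160.34917074  20.        ]]
```

```bash
cat >> h.py <<'E'
def whites(d,seeds,val=170):
    h=cv2.cvtColor(d["frame"],cv2.COLOR_BGR2HSV); w=((h[...,1]<80)&(h[...,2]>val)).astype(np.uint8)
    n,L,st,ce=cv2.connectedComponentsWithStats(w); out=[]
    for s in seeds: i=np.argmin([np.hypot(*(c-np.array(s)))+1e3*(a[4]<200) for c,a in zip(ce,st)]); out.append((*ce[i],st[i][4]))
    return np.array(out)
E
python3 - <<'E'
from h import *
s,t=cam("scene"),cam("top")
a=whites(s,[(346,120),(306,162),(272,206),(224,279)]);b=whites(t,[(116,224),(209,226),(284,222),(378,210)])
print(a,b)
for q,p in zip(a,b):
    o1,v1=ray(t,p[:2]);o2,v2=ray(s,q[:2]); A=np.c_[v1[0],-v2[0]]; l=np.linalg.lstsq(A,o2-o1,rcond=None)[0]
    P1=o1+l[0]*v1[0];P2=o2+l[1]*v2[0]; print((P1+P2)/2,np.linalg.norm(P1-P2))
E
```

```text
[[346.80232558 119.21705426 258.        ]
 [306.46418338 161.79942693 349.        ]
 [271.94029851 206.09168443 469.        ]
 [224.26836158 278.6680791  708.        ]] [[115.09395973 223.2466443  596.        ]
 [208.52682927 225.46341463 615.        ]
 [283.72039474 221.91118421 608.        ]
 [378.00511073 209.27597956 587.        ]]
[508.91211651 292.98204469  81.71036408] 0.11140226528129989
[509.53750563  88.95571469  83.14774957] 0.050871892338446106
[521.6022342  -73.42551477  81.66116469] 0.001667882813968186
[ 553.88164159 -278.39117716   85.56642231] 0.4857283681442146
```

Request:
apply_moves --jaw '[0, 0, 0, 0, 0, 0, 0, 0, 0, 0, 0]' --pt "0.028 0.04 0" --pt "0.028 0.04 0" --pt "0.028 0.04 0" --pt "0.028 0.04 0" --pt "0.028 0.04 0" --pt "0.028 0.04 0" --pt "0.028 0.04 0" --pt "0.028 0.04 0" --pt "0.028 0.04 0" --pt "0.028 0.04 0" --pt "0 0 0" --twist '[-0.1, -0.1, -0.1, -0.09, 0, 0, 0, 0, 0, 0, 0]' --squeeze 20

```text
t: 1.68
eef_pos: [552.8, -234.4, 214.4]
tool_rot: [1.0, -0.008, 0.001, 0.001]
wrist_force: [-0.8, -0.5, -0.3]
finger_gap: 0.7
```

Request:
apply_moves --jaw '[0, 0, 0, 0, 0]' --pt "0.001 -0.009 -0.03" --pt "0 0 -0.04" --pt "0 0 -0.03" --pt "0 0 -0.016" --pt "0 0 0" --twist '[0, 0, 0, 0, 0]'

```text
t: 2.3
eef_pos: [553.0, -246.1, 96.4]
tool_rot: [1.0, -0.008, 0.002, 0.001]
wrist_force: [-0.1, 1.3, 0.6]
finger_gap: 0.4
```

```bash
python3 - <<'E'
from h import *
for n in ("wrist","top"): cv2.imwrite(f"pics/{n}1.png",cam(n)["frame"])
print(ctrl.state())
E
```

```text
{'t': 2.4, 'joint_positions': array([-4.56505952e-01,  3.92929054e-01,  1.97328968e+00, -1.17487890e-03,
        7.68668869e-01,  1.13061132e+00]), 'joint_vel': array([ 4.39217484e-03, -1.18680135e-02, -5.13982412e-03,  3.38286262e-04,
       -2.75216583e-04,  1.68700192e-05]), 'joint_torque': array([-2.19119308e-01, -6.66726208e+01, -3.36689687e+01,  3.49994120e-02,
       -1.01164333e-01, -1.42609535e-02]), 'eef_pos': array([ 553.98841995, -246.35262124,   97.90835692]), 'tool_rot': array([ 0.99996435, -0.00773945,  0.00284354,  0.00182252]), 'wrist_force': array([-0.71447631,  0.42853833, -0.18354141]), 'torque': array([-0.00085638,  0.01907037,  0.03980354]), 'finger_gap': 0.4070150501230869}
```

View pics/wrist1.png

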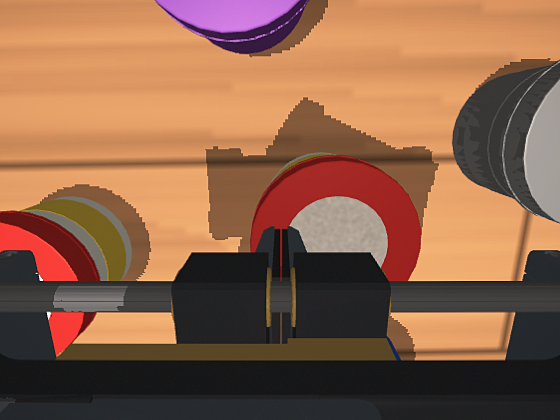

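The wrist view shows the fingertips (about 282,232) over the +y rim of the right-hand red lid, with its disc at (338,235). I'll go down in small steps.

Request:
apply_moves --jaw '[0, 0, 0, 0, 0]' --pt "0 0.002 -0.003" --pt "0 0 -0.003" --pt "0 0 -0.002" --pt "0 0 -0.0015" --pt "0 0 0" --twist '[0, 0, 0, 0, 0]'

```text
t: 3.02
eef_pos: [555.4, -244.8, 90.5]
tool_rot: [1.0, -0.008, 0.005, 0.003]
wrist_force: [0.4, -0.6, -0.1]
finger_gap: 0.6
```

Request:
apply_moves --jaw '[0, 0]' --pt "0 0 -0.0015" --pt "0 0 -0.0015" --twist '[0, 0]'

```text
t: 3.28
eef_pos: [555.5, -244.9, 87.4]
tool_rot: [1.0, -0.008, 0.005, 0.003]
wrist_force: [0.7, -0.4, -0.4]
finger_gap: 0.6
```

Request:
apply_moves --jaw '[0, 0]' --pt "0 0 -0.001" --pt "0 0 -0.001" --twist '[0, 0]'

```text
t: 3.52
eef_pos: [555.5, -244.9, 86.4]
tool_rot: [1.0, -0.008, 0.004, 0.003]
wrist_force: [-10.0, 5.1, 29.7]
finger_gap: 0.7
```

Lid at y=-278 is solid (contact at z≈86.4, 30 N within 1 mm, no give). Next lid.

Request:
apply_moves --jaw '[0, 0, 0, 0, 0, 0, 0, 0, 0, 0]' --pt "0 0 0.004" --pt "0 0 0.012" --pt "-0.006 0.04 0.004" --pt "-0.007 0.042 0" --pt "-0.007 0.042 0" --pt "-0.007 0.042 0" --pt "-0.007 0.04 0" --pt "0 0 -0.005" --pt "0 0 -0.004" --pt "0 0 0" --twist '[0, 0, 0, 0, 0, 0, 0, 0, 0, 0]'

```text
t: 4.78
eef_pos: [522.5, -35.0, 102.6]
tool_rot: [1.0, -0.009, 0.007, 0.003]
wrist_force: [-0.5, 0.0, -0.1]
finger_gap: 0.6
```

Request:
apply_moves --jaw '[0, 0, 0, 0, 0, 0]' --pt "-0.001 -0.003 -0.006" --pt "0 0 -0.005" --pt "0 0 -0.003" --pt "0 0 -0.001" --pt "0 0 -0.0005" --pt "0 0 0" --twist '[0, 0, 0, 0, 0, 0]'

```text
t: 5.52
eef_pos: [521.6, -39.9, 85.9]
tool_rot: [1.0, -0.01, 0.007, 0.003]
wrist_force: [0.3, 0.4, -0.3]
finger_gap: 0.4
```

Request:
apply_moves --jaw '[0, 0, 0]' --pt "0 0 -0.0007" --pt "0 0 -0.0007" --pt "0 0 -0.0005" --twist '[0, 0, 0]'

```text
t: 5.9
eef_pos: [521.8, -39.8, 84.2]
tool_rot: [1.0, -0.01, 0.007, 0.003]
wrist_force: [-0.4, -0.4, -0.5]
finger_gap: 0.4
```

Request:
apply_moves --jaw '[0]' --pt "0 0 -0.0006" --twist '[0]'

```text
t: 6.02
eef_pos: [521.8, -39.8, 83.5]
tool_rot: [1.0, -0.01, 0.007, 0.003]
wrist_force: [0.4, -0.3, -1.1]
finger_gap: 0.6
```

Request:
apply_moves --jaw '[0]' --pt "0 0 -0.0005" --twist '[0]'

```text
t: 6.15
eef_pos: [521.8, -39.8, 83.0]
tool_rot: [1.0, -0.01, 0.007, 0.003]
wrist_force: [-0.1, 1.0, 0.7]
finger_gap: 0.8
```

Request:
apply_moves --jaw '[0]' --pt "0 0 -0.0005" --twist '[0]'

```text
t: 6.28
eef_pos: [521.8, -39.8, 82.4]
tool_rot: [1.0, -0.01, 0.007, 0.003]
wrist_force: [-0.7, -0.9, 0.1]
finger_gap: 0.5
```

Request:
apply_moves --jaw '[0]' --pt "0 0 -0.0005" --twist '[0]'

```text
t: 6.4
eef_pos: [521.8, -39.8, 81.9]
tool_rot: [1.0, -0.01, 0.007, 0.003]
wrist_force: [-0.2, -0.3, 0.8]
finger_gap: 0.5
```

Request:
apply_moves --jaw '[0]' --pt "0 0 -0.0005" --twist '[0]'

```text
t: 6.52
eef_pos: [521.8, -39.8, 81.4]
tool_rot: [1.0, -0.01, 0.007, 0.003]
wrist_force: [0.1, 1.3, 1.4]
finger_gap: 0.8
```

Request:
apply_moves --jaw '[0]' --pt "0 0 -0.0005" --twist '[0]'

```text
t: 6.65
eef_pos: [521.9, -39.8, 80.9]
tool_rot: [1.0, -0.01, 0.007, 0.003]
wrist_force: [-1.1, 0.8, 0.7]
finger_gap: 0.3
```

Request:
apply_moves --jaw '[0]' --pt "0 0 -0.0005" --twist '[0]'

```text
t: 6.78
eef_pos: [521.9, -39.9, 80.4]
tool_rot: [1.0, -0.01, 0.007, 0.003]
wrist_force: [-0.4, -0.3, 2.1]
finger_gap: 0.6
```

Request:
apply_moves --jaw '[0]' --pt "0 0 -0.0005" --twist '[0]'

```text
t: 6.9
eef_pos: [521.9, -39.8, 79.9]
tool_rot: [1.0, -0.01, 0.007, 0.003]
wrist_force: [-1.2, -0.3, 2.3]
finger_gap: 0.4
```

```bash
python3 - <<'E'
from h import *
for n in ("wrist",): cv2.imwrite(f"pics/{n}2.png",cam(n)["frame"])
d=cam("scene");cv2.imwrite("pics/scene2.png",cv2.resize(d["frame"][100:300,180:400],None,fx=3,fy=3)[:600])
E
```

```text
(no output)
```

View pics/wrist2.png

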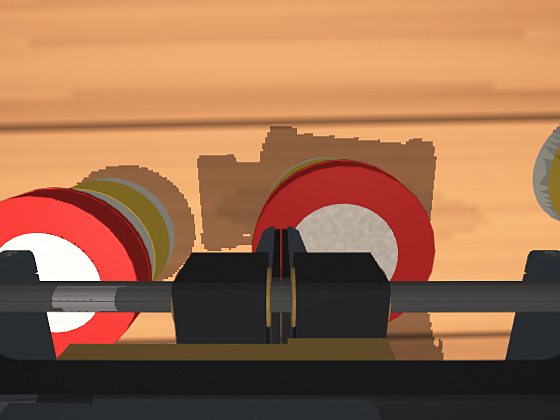

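View pics/scene2.png

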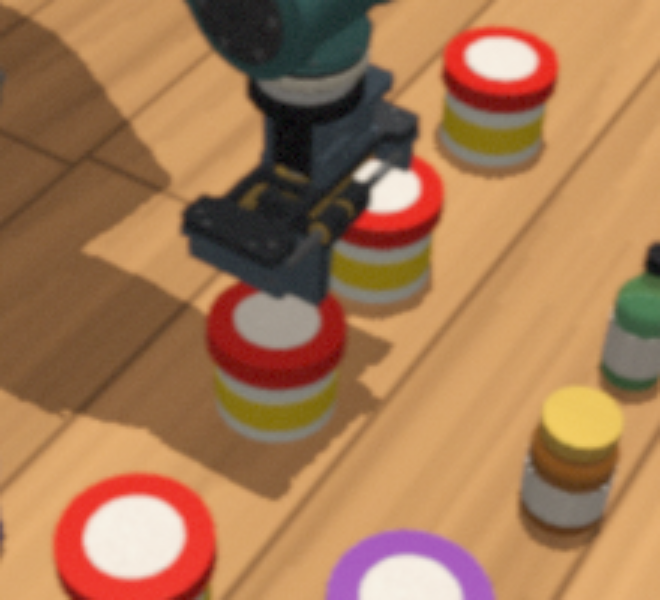

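The fingertips sit on the +y edge of the lid (wrist view about 282,230; disc at 345,240). The force is rising slowly, about 1 N/mm, which suggests the lid rocks. I'll press a bit more, then check the spring-back.

Request:
apply_moves --jaw '[0, 0]' --pt "0 0 -0.0006" --pt "0 0 0" --twist '[0, 0]'

```text
t: 7.25
eef_pos: [521.9, -39.9, 79.3]
tool_rot: [1.0, -0.01, 0.007, 0.003]
wrist_force: [-0.2, -0.2, 2.8]
finger_gap: -0.1
```

Request:
apply_moves --jaw '[0, 0]' --pt "0 0 -0.0006" --pt "0 0 0" --twist '[0, 0]'

```text
t: 7.5
eef_pos: [521.9, -39.9, 78.7]
tool_rot: [1.0, -0.01, 0.007, 0.003]
wrist_force: [-1.7, -1.2, 3.4]
finger_gap: 0.5
```

Request:
apply_moves --jaw '[0, 0]' --pt "0 0 -0.0006" --pt "0 0 0" --twist '[0, 0]'

```text
t: 7.75
eef_pos: [521.9, -40.0, 78.2]
tool_rot: [1.0, -0.01, 0.007, 0.003]
wrist_force: [-2.5, -1.0, 5.5]
finger_gap: 0.3
```

It gave about 4 mm at 3–5 N, so it rocks: this is the loose lid. I'll release it and move over its middle.

Request:
apply_moves --jaw '[0, 0, 0, 0, 0, 0]' --pt "0 0 0.004" --pt "0 0 0.01" --pt "0 -0.014 0.002" --pt "0 -0.014 0" --pt "0 -0.005 0" --pt "0 0 0" --twist '[0, 0, 0, 0, 0, 0]'

```text
t: 8.5
eef_pos: [522.0, -75.8, 95.3]
tool_rot: [1.0, -0.01, 0.008, 0.003]
wrist_force: [-0.2, 0.8, -0.2]
finger_gap: 0.4
```

```bash
python3 - <<'E'
from h import *
d=cam("wrist"); cv2.imwrite("pics/wrist3.png",d["frame"])
p=ctrl.state()["eef_pos"]; print(p,proj(d,p),proj(d,[521.6,-73.4,82.2]))
t=cam("top");print(proj(t,[521.6,-73.4,82.2]))
E
```

```text
[521.92526551 -75.59730838  95.27290154] [[279.89246338 258.64864431]] [[276.04819477 250.313754  ]]
[[283.71511629 221.89151418]]
```

View pics/wrist3.png

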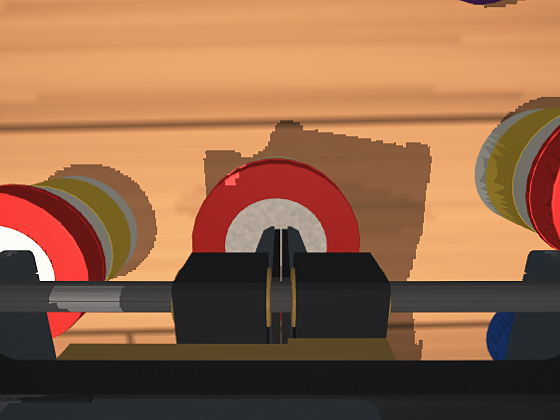

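The fingertips are over the lid's middle: the lid spans columns 193–359 (centre 276) and the TCP projects to 280, so I'll shift +2 mm in y.

Request:
apply_moves --jaw '[0, 0, 0, 0, 0]' --pt "0 0.002 -0.005" --pt "0 0 -0.004" --pt "0 0 -0.002" --pt "0 0 -0.001" --pt "0 0 0" --twist '[0, 0, 0, 0, 0]'

```text
t: 9.22
eef_pos: [521.7, -72.4, 82.1]
tool_rot: [1.0, -0.009, 0.007, 0.003]
wrist_force: [-1.1, -1.0, 2.5]
finger_gap: 0.9
```

Request:
apply_moves --jaw '[0, 0, 0]' --pt "0 0 -0.0006" --pt "0 0 -0.0006" --pt "0 0 0" --twist '[0, 0, 0]'

```text
t: 9.6
eef_pos: [521.7, -72.4, 81.7]
tool_rot: [1.0, -0.009, 0.007, 0.003]
wrist_force: [-0.8, 0.1, -0.5]
finger_gap: 0.2
```

Request:
apply_moves --jaw '[0, 0, 0]' --pt "0 0 -0.0006" --pt "0 0 -0.0006" --pt "0 0 0" --twist '[0, 0, 0]'

```text
t: 9.98
eef_pos: [521.8, -72.4, 81.2]
tool_rot: [1.0, -0.009, 0.007, 0.003]
wrist_force: [-0.7, 1.1, 1.8]
finger_gap: 0.3
```

Request:
apply_moves --jaw '[0, 0]' --pt "0 0 -0.0008" --pt "0 0 -0.0008" --twist '[0, 0]'

```text
t: 10.22
eef_pos: [521.9, -72.5, 80.1]
tool_rot: [1.0, -0.009, 0.007, 0.003]
wrist_force: [-4.1, -0.5, 9.2]
finger_gap: 0.4
```

Request:
apply_moves --jaw '[0, 0]' --pt "0 0 -0.0008" --pt "0 0 -0.0008" --twist '[0, 0]'

```text
t: 10.48
eef_pos: [521.9, -72.5, 79.0]
tool_rot: [1.0, -0.009, 0.007, 0.003]
wrist_force: [-4.3, 0.5, 9.9]
finger_gap: 0.4
```

Request:
apply_moves --jaw '[0, 0]' --pt "0 0 -0.0008" --pt "0 0 -0.0008" --twist '[0, 0]'

```text
t: 10.72
eef_pos: [522.0, -72.5, 77.8]
tool_rot: [1.0, -0.009, 0.007, 0.003]
wrist_force: [-4.3, 0.9, 9.1]
finger_gap: 0.5
```

Request:
apply_moves --jaw '[0, 0]' --pt "0 0 -0.0008" --pt "0 0 -0.0008" --twist '[0, 0]'

```text
t: 10.98
eef_pos: [522.0, -72.4, 76.7]
tool_rot: [1.0, -0.009, 0.007, 0.003]
wrist_force: [-4.6, 1.4, 10.2]
finger_gap: 0.3
```

Steady at about 10 N, as expected. On to the stop.

Request:
apply_moves --jaw '[0]' --pt "0 0 -0.0008" --twist '[0]'

```text
t: 11.1
eef_pos: [522.0, -72.5, 76.2]
tool_rot: [1.0, -0.009, 0.007, 0.003]
wrist_force: [-3.9, 0.4, 12.7]
finger_gap: 0.5
```

Request:
apply_moves --jaw '[0]' --pt "0 0 -0.0008" --twist '[0]'

```text
t: 11.22
eef_pos: [522.1, -72.5, 75.9]
tool_rot: [1.0, -0.009, 0.007, 0.003]
wrist_force: [-6.7, 1.0, 19.0]
finger_gap: 0.4
```

Request:
apply_moves --jaw '[0]' --pt "0 0 -0.0008" --twist '[0]'

```text
t: 11.35
eef_pos: [522.1, -72.5, 75.8]
tool_rot: [1.0, -0.009, 0.006, 0.003]
wrist_force: [-8.6, 2.0, 24.0]
finger_gap: 0.6
```

Request:
apply_moves --jaw '[0]' --pt "0 0 -0.0008" --twist '[0]'

```text
t: 11.48
eef_pos: [522.1, -72.5, 75.8]
tool_rot: [1.0, -0.009, 0.006, 0.003]
wrist_force: [-9.1, 1.7, 23.0]
finger_gap: 0.5
```

Request:
apply_moves --jaw '[0, 0]' --pt "0 0 -0.001" --pt "0 0 -0.0009" --twist '[0, 0]'

```text
t: 11.72
eef_pos: [522.2, -72.5, 75.7]
tool_rot: [1.0, -0.009, 0.005, 0.003]
wrist_force: [-9.6, 1.3, 24.9]
finger_gap: 0.7
```

```bash
python3 - <<'E'
from h import *
t=cam("scene");cv2.imwrite("pics/scene4.png",t["frame"])
s=ctrl.state();print(s["t"],s["eef_pos"],s["wrist_force"])
E
```

```text
11.775 [522.11524957 -72.50871811  75.73813554] [-9.4373186   0.68341883 25.46675778]
```

View pics/scene4.png

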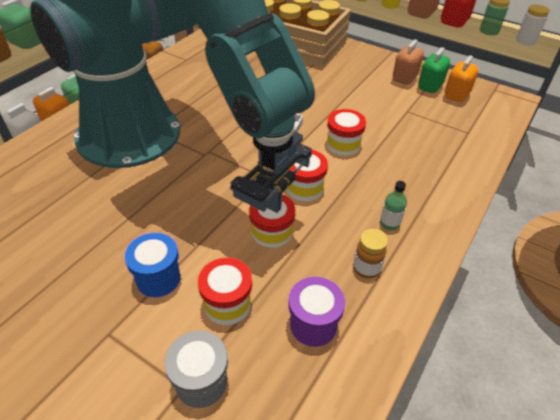

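The gripper is on the lid at about (272,207). The jar, bottle and other tubs are where they were, and the press is steady at about 25 N against the stop.

```bash
python3 -c "
from station import ctrl
ctrl.job_done()"
```

```text
the job is handed in; nothing more can be done
```

The loose lid is pressed home, and I handed the job in while the fingertips were still pressing on its middle.

- **Finding it:** The lid at about (554, -278) gave nothing at its edge. That press reached about 30 N because my step was too coarse, firmer than the gentle press asked for, though under the 60 N cracking limit. The lid at about (522, -73) dipped about 4 mm, with the force climbing slowly to about 5 N, so it is the loose one. I stopped there and did not press the other two lids.
- **Pressing it home:** Pressed within about 1 mm of its middle, it resisted with about 10 N from z ≈ 82 mm. It met a firm stop at z ≈ 75.8 mm, about 6 mm of travel as expected.
- **Last check:** The fingertips held steady at z = 75.7 mm with about 25 N downward and about 9 N of sideways force. In the last scene picture the jar, bottle and other tubs had not moved. The scoop was hidden behind the arm in that view, but the tool never went near it. The clock read about 11.8 s, within the 48 s limit.

I did not press the edge again to confirm it no longer rocks, because the job had to end with the press held. I did not separately check that it sprang level after the edge press; contact in the middle at about its original height fits that.

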